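# Put away a stack of polished specimen mounts and load the next one for the microscope

### The arm

A 6-joint arm with a two-finger parallel gripper is mounted at the origin on the work surface. World frame = base frame: x ahead of the robot, y to its left, z up, the work surface at z = 0. Lengths are in m, angles in rad, forces in N, time in s.
With the tool pointing down it reaches from about 0.25 to 0.85 m from the base axis. Payload 12.5 kg.
Tool frame: the origin (TCP) lies midway between the tips of the shut fingers; the grasp point (between the pads) lies 19 mm behind it; z points along the fingers, x is the direction in which the jaws open and shut, and the axes are right-handed (so a half turn about z gives the same grasp; the last joint's range is limited). The gripper opens to 93 mm and grips with 3 to 60 N. Pads are 15 mm wide; open, the fingers measure 128 mm over their backs; the gripper's body (75 mm by 188 mm) begins 65 mm behind the grasp point.
Start: joints at [1.097, 0.351, 1.652, -0, 1.139, -0.085], TCP at [0.208, 0.509, 0.219] pointing down, gripper open.
Joint ranges: [-2.75, 2.75], [-0.79, 2.1], [0.01, 2.65], [-1.57, 4.71], [0.07, 3.14], [-2.87, 2.87]. Speed limits (rad/s): [2.22, 2.22, 2.79, 3.14, 3.14, 3.14].

### API

Orientations are given as a rotation vector (axis times angle).
In Python, from bench import manip gives the robot as it stands. The module is installed in compiled form; this text tells all that it offers. Calls block until the motion is done:
- manip.move_ptp(position, orientation): joint-space move of the TCP to a pose.
- manip.line_to(position, orientation=None, speed=0.15, threshold=None): straight line of the TCP; orientation=None keeps the orientation; speed is the mean speed in m/s. With threshold (N) it stops when the force on the tool has changed by that much, and returns True; else False.
- manip.set_joints(angles): joint-space move.
- manip.gripper_to(opening, strength=None): opening from 0.0 (shut) to 1.0 (fully open); strength is the grip in N (None keeps the last); returns when the fingers have stopped.
- manip.dwell(seconds).
- manip.ik(position, orientation): joint angles nearest the present ones, or None.
- manip.capture(name): name is "side" or "top"; returns a dict with "frame" (384x512x3 uint8, blue, green, red), "fov_y" (degrees; the focal length in pixels is half the picture's height over the tangent of half this angle, whatever the lens; pixels are square), "cx", "cy" (the principal point, pixels), "distortion" ([k1, k2, p1, p2, k3] as OpenCV has them; the pictures are not rectified), "R" (3x3) and "t" (3): a world point X has camera coordinates R X + t. Camera axes: x right, y down, z forward; pixel columns grow to the right and rows downward; lengths in m; the calibration is good to about 2 mm. A picture is of the moment at which its call begins. There is no depth.
A pose or a line that the arm cannot do raises manip.MotionError and nothing moves.
- manip.close_job(): hands the job in, once; it reports no verdict.
Trained networks look in the newest picture that a camera, given by its name, has taken for a name from the list of things; names that differ only in an ending like _2 or _b are one class to them, and where a whole thing is asked for, a point or a joint stands for the part that bears it (a point fixed in the world has none). Each returns a list of dicts, best first, with "confidence" (0 to 1); they miss things now and then, are a little off and sometimes report something else, mostly with a low value. They report only what shows in the picture. A call takes as long as a camera call. They do not tell look-alikes from the thing itself.
- manip.spot_in(camera, query): "at" ([column, row] in pixels, amid what is visible of it).
- manip.place_of(camera, query): "at" ([column, row] in pixels: a listed point, or the origin of a listed thing).
Readings, each from a call of its own:
- manip.get_clock(): time.
- manip.get_qpos(): joint angles.
- manip.get_qvel(): joint speeds.
- manip.get_joint_torque(): joint torques, N m.
- manip.get_eef_pos(): TCP position.
- manip.get_tool_rot(): TCP orientation.
- manip.get_wrist_force(): force on the tool from outside, world axes, zero at the start.
- manip.get_moment(): the same for the moment, N m.
- manip.get_finger_gap(): opening from 0.0 (shut) to 1.0 (fully open).
Only numpy, scipy, OpenCV 4.12 (cv2) and the standard library are available. Lean on these libraries where they do the work, as an engineer would, in place of code of your own. Each camera call takes 0.05 s, during which the arm holds its last target. There are 200 camera calls.

### The job

Take the stack of polished resin mounts apart from the top down. Set the amber, red and black mounts gently in the storage tray, each flat in the well made for its size, and when you come to the green one press it into the sprung stage holder until it clicks fully home. Keep the polished faces upward, tip none of them over, and leave the bottle and the wooden block where they are.

Things in the scene. Friction and masses are not known exactly. Their poses are not given: they have to be found in the camera images.
- mount25_center (a point): amber resin mount: loose solid disc 25 mm in diameter, 25 mm high, 2 mm chamfers, a bit of metal set in its polished upper face. This point is its centre, 12.5 mm above its underside; z up. At the start on top of the stack, on the red one, roughly concentric. Mass 20 to 130 g.
- mount32_center (a point): red resin mount: loose solid disc 32 mm in diameter, 25 mm high, 2 mm chamfers, a bit of metal set in its polished upper face. This point is its centre, 12.5 mm above its underside; z up. At the start second from the top, on the green one, roughly concentric. Mass 20 to 130 g.
- mount40_center (a point): green resin mount: loose solid disc 40 mm in diameter, 25 mm high, 2 mm chamfers, a bit of metal set in its polished upper face. This point is its centre, 12.5 mm above its underside; z up. At the start third from the top, on the black one, roughly concentric. Mass 20 to 130 g.
- mount50_center (a point): black resin mount: loose solid disc 50 mm in diameter, 25 mm high, 2 mm chamfers, a bit of metal set in its polished upper face. This point is its centre, 12.5 mm above its underside; z up. At the start at the bottom of the stack, on the bench, roughly concentric. Mass 20 to 130 g.
- insert25: fixed white insert 84 x 84 x 11 mm with the dished well for the 25 mm mount: blue floor 29 mm across, 4 mm above the origin; walls rise at 45 degrees to a mouth 43 mm across, 7 mm higher. Origin: centre of the underside, 3.5 mm above the bench; z up. Three inserts, told apart by well size, lie in a row along y, 85.5 mm apart, any order, in a grey tray (12 mm rim).
- insert32: fixed white insert 84 x 84 x 11 mm with the dished well for the 32 mm mount: blue floor 36 mm across, 4 mm above the origin; walls rise at 45 degrees to a mouth 50 mm across, 7 mm higher. Origin: centre of the underside, 3.5 mm above the bench; z up. Three inserts, told apart by well size, lie in a row along y, 85.5 mm apart, any order, in a grey tray (12 mm rim).
- insert50: fixed white insert 84 x 84 x 11 mm with the dished well for the 50 mm mount: blue floor 54 mm across, 4 mm above the origin; walls rise at 45 degrees to a mouth 68 mm across, 7 mm higher. Origin: centre of the underside, 3.5 mm above the bench; z up. Three inserts, told apart by well size, lie in a row along y, 85.5 mm apart, any order, in a grey tray (12 mm rim).
- holder: fixed aluminium holder, origin under its centre on the bench. Plate 70 (x) by 112 (y) by 8 mm; round seat for the 40 mm mount, floor 5 mm up, 44 mm wide. Posts 46 mm high at +y and -y, 29 mm from centre, have sprung noses (axis 33 mm up) 17.5 mm from centre. Pushed straight down (about 10 N, then a light drag) the mount spreads them until they click over its top rim. Fingers fit at +x, -x.
- bottle: bystander: white bottle with a blue cap, 44 mm across, 105 mm high, loose, standing to one side of the work. Origin: centre of its underside.
- block: bystander: wooden block 36 x 95 mm, 22 mm high, with a steel plug 16 mm across standing 12 mm up at one end, loose, to one side of the work. Origin: centre of its underside.
There are look-alikes about, which are no part of the job. What is shaped like the part that bears mount40_center but pink is not meant. What is shaped like the part that bears mount25_center but white is not meant.

How it is judged:
By the outcome, as a careful person would: the job done as asked, in the order asked, and still so for the second after the job is handed in, with the robot touching nothing.
It also fails if it takes over 128 s, if anything falls off the work surface, if the arm or the gripper's body presses on something with over 40 N, if the wrist force passes 120 N, or if a joint passes its speed limit or range.

## Working session

There is one attempt and no reset: what is moved stays moved. The work goes in short steps, each a Python script; the robot and the scene stay as the last script left them, time stands still between calls to the robot, and variables do not carry over. Pictures are saved under pics/ and viewed, about 12 in all and at most 16, crops included, and the job is handed in when it is done.

```bash
mkdir -p pics
cat > h.py <<'E'
import numpy as np, cv2
from bench import manip as m
def cap(n,save=None):
    c=m.capture(n); f=192/np.tan(np.radians(c['fov_y'])/2)
    c['K']=np.array([[f,0,c['cx']],[0,f,c['cy']],[0,0,1.]])
    c['R']=np.array(c['R']);c['t']=np.array(c['t']);c['D']=np.array(c['distortion'],float)
    if save: cv2.imwrite('pics/'+save,c['frame'])
    return c
def ray(c,p):
    u=cv2.undistortPoints(np.array([[p]],float),c['K'],c['D'])[0,0]
    return -c['R'].T@c['t'], c['R'].T@np.array([u[0],u[1],1])
def at_z(c,p,z):
    o,d=ray(c,p); return o+d*(z-o[2])/d[2]
def proj(c,X):
    return cv2.projectPoints(np.array(X,float).reshape(-1,3),cv2.Rodrigues(c['R'])[0],c['t'],c['K'],c['D'])[0][:,0]
def tri(c1,p1,c2,p2):
    o1,d1=ray(c1,p1);o2,d2=ray(c2,p2)
    A=np.stack([d1,-d2],1);s=np.linalg.lstsq(A,o2-o1,rcond=None)[0]
    a=o1+s[0]*d1;b=o2+s[1]*d2
    return (a+b)/2,np.linalg.norm(a-b)
E
python3 - <<'E'
from h import *
T=cap('top','top0.png');S=cap('side','side0.png')
for n,c in(('top',T),('side',S)):print(n,(-c['R'].T@c['t']).round(3),c['fov_y'],c['R'][2].round(2))
H=dict(mount25_center=.0875,mount32_center=.0625,mount40_center=.0375,mount50_center=.0125,insert25=.0035,insert32=.0035,insert50=.0035,holder=0,bottle=0,block=0)
for q,z in H.items():
    for n,c in(('top',T),('side',S)):
        for r in m.place_of(n,q)[:3]:
            print(q,n,np.round(r['at'],1),round(r['confidence'],2),at_z(c,r['at'],z).round(4))
print(m.get_clock(),m.get_tool_rot(),m.get_finger_gap())
cv2.imwrite('pics/a.png',cv2.resize(T['frame'],(800,600)));cv2.imwrite('pics/b.png',cv2.resize(S['frame'],(800,600)))
E
```

```text
top [0.381 0.003 0.995] 57.49441034825997 [ 0.17 -0.01 -0.99]
side [ 0.431 -0.809  0.553] 47.31739862236435 [ 0.08  0.86 -0.5 ]
mount25_center top [297.8 259.7] 0.52 [ 0.3722 -0.1116  0.0875]
mount25_center top [309.8 225.8] 0.46 [ 0.4594 -0.144   0.0875]
mount25_center side [195.5 263.7] 0.57 [ 0.3778 -0.2184  0.0875]
mount25_center side [239.  237.3] 0.54 [ 0.4561 -0.15    0.0875]
mount32_center top [308.3 225.3] 0.58 [ 0.4629 -0.144   0.0625]
mount32_center side [241.7 246.8] 0.78 [ 0.4605 -0.146   0.0625]
mount32_center side [232.  195.5] 0.45 [0.4524 0.0495 0.0625]
mount40_center top [308.3 224.3] 0.49 [ 0.4679 -0.148   0.0375]
mount40_center side [244.7 259.8] 0.83 [ 0.4648 -0.1539  0.0375]
mount40_center side [321.2 229.5] 0.75 [ 0.6306 -0.0728  0.0375]
mount50_center top [305.6 227.9] 0.39 [ 0.4599 -0.1441  0.0125]
mount50_center side [242.  268.4] 0.89 [ 0.4592 -0.1482  0.0125]
insert25 top [263.6 164.4] 0.79 [ 0.6453 -0.0256  0.0035]
insert25 top [290.  162.8] 0.61 [ 0.6509 -0.1029  0.0035]
insert25 top [235.9 164.9] 0.59 [0.6431 0.0553 0.0035]
insert25 side [308.  212.7] 0
[... 478 characters left out ...]
12  0.0035]
insert50 top [263.6 164.4] 0.79 [ 0.6453 -0.0256  0.0035]
insert50 top [290.  162.8] 0.61 [ 0.6509 -0.1029  0.0035]
insert50 top [235.9 164.9] 0.59 [0.6431 0.0553 0.0035]
insert50 side [308.  212.7] 0.85 [0.6286 0.0483 0.0035]
insert50 side [328.5 251.8] 0.84 [ 0.6404 -0.106   0.0035]
insert50 side [320.4 226.2] 0.67 [ 0.6449 -0.0112  0.0035]
holder top [201.  227.8] 0.66 [0.4591 0.1517 0.    ]
holder side [232.7 197.3] 0.95 [0.4565 0.1495 0.    ]
bottle side [266.7 162.1] 0.87 [0.566  0.3421 0.    ]
block top [372.3 210.6] 0.91 [ 0.5118 -0.3413  0.    ]
block side [281.2 354.3] 0.9 [ 0.5057 -0.3526  0.    ]
1.1 [-2.60875632e+00 -1.75042015e+00  3.22890482e-05] 0.9977003309646363
```

View pics/a.png

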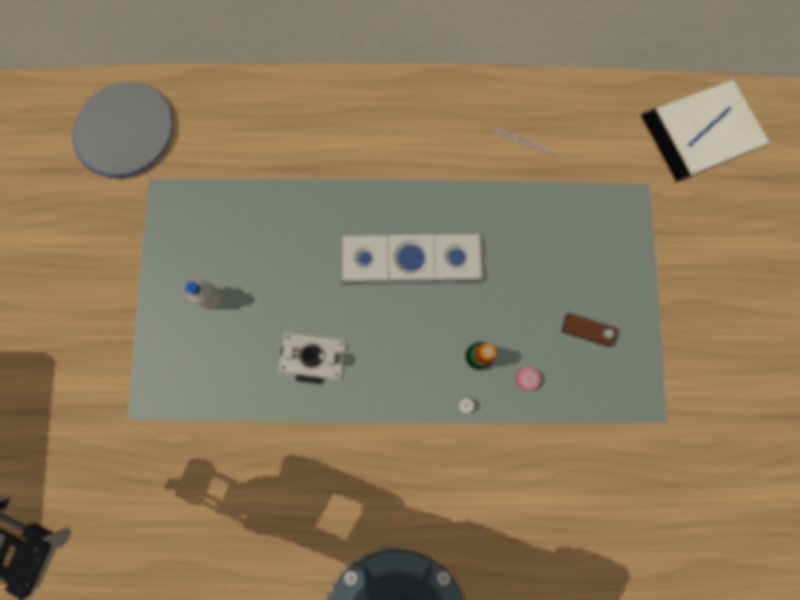

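View pics/b.png

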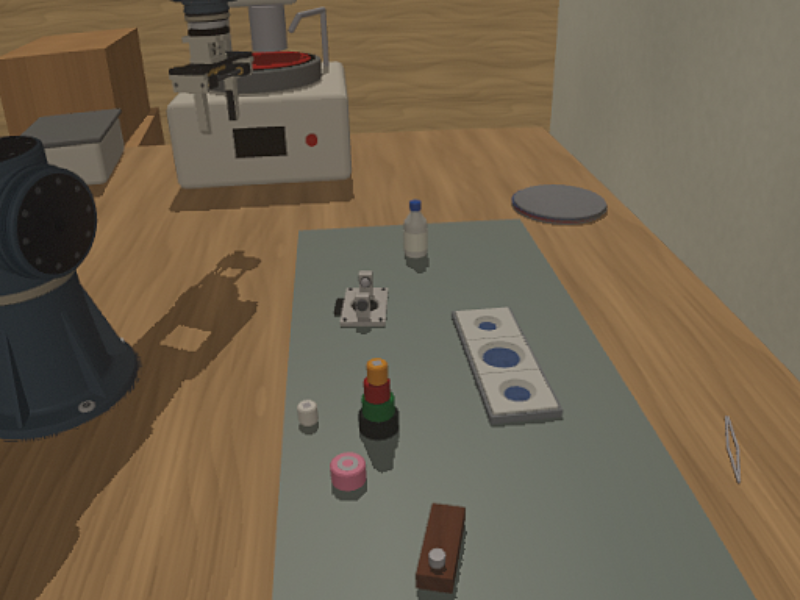

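Top view (800 px scale): stack at (482,353), white look-alike at (467,405), pink look-alike at (529,379). The tray wells, left to right, are small (364,258), large (410,257) and medium (456,257). The holder is at (312,356), the bottle at (203,293) and the block at (590,330). Candidates for amber are the stack top (486,352) and the white one; for green, the third in the stack and the pink one. I choose the stack, and will check it in a crop with overlaid geometry.

Run:
```python
from h import *
T=cap('top');S=cap('side')
def seg(c,lo,hi,box=None,hsv=True):
    I=cv2.cvtColor(c['frame'],cv2.COLOR_BGR2HSV);M=cv2.inRange(I,np.array(lo),np.array(hi))
    if box: B=np.zeros_like(M);B[box[1]:box[3],box[0]:box[2]]=1;M*=B
    n,l,s,ce=cv2.connectedComponentsWithStats(M)
    return [(s[i,4],ce[i],s[i,:4]) for i in range(1,n) if s[i,4]>15]
for a,ce,b in seg(T,(100,90,60),(130,255,255),(215,140,315,190)): print('top blue',a,b,at_z(T,ce,.0075).round(4))
for a,ce,b in seg(S,(100,90,60),(130,255,255),(290,190,350,270)): print('side blue',a,b,at_z(S,ce,.0075).round(4))
g=lambda c,x0,y0,x1,y1,s:cv2.resize(c['frame'][y0:y1,x0:x1],None,fx=s,fy=s,interpolation=cv2.INTER_CUBIC)
def over(c,img,x0,y0,s,X,r,z,col):
    a=np.linspace(0,2*np.pi,40);P=np.stack([X[0]+r*np.cos(a),X[1]+r*np.sin(a),0*a+z],1)
    cv2.polylines(img,[np.int32((proj(c,P)-[x0,y0]+.5)*s)],True,col,1)
x=(.460,-.147);h=(.458,.151)
outs=[]
for c,b1,b2 in((T,(285,205,345,265),(175,200,235,260)),(S,(215,215,275,290),(205,165,265,240))):
    for b in(b1,b2):
        I=g(c,*b,6 if c is T else 5)
        s=6 if c is T else 5
        if b is b1: 
            over(c,I,b[0],b[1],s,x,.0105,.1,(255,255,0));over(c,I,b[0],b[1],s,x,.025,.0,(255,255,0));over(c,I,b[0],b[1],s,x,.025,.023,(255,255,255))
        else: over(c,I,b[0],b[1],s,h,.022,.008,(0,255,255))
        outs.append(cv2.copyMakeBorder(I,0,380-I.shape[0],0,0,0) if I.shape[0]<380 else I)
cv2.imwrite('pics/c.png',np.hstack(outs[:2]));cv2.imwrite('pics/d.png',np.hstack(outs[2:]))
for v in((0,np.pi,0),(np.pi,0,0)):
  for p in((.46,-.147,.2),(.458,.151,.2),(.645,.055,.2),(.65,-.11,.2)):print(v,np.round(m.ik(p,v),2))
```

```text
top blue 168 [256 158  15  14] [ 0.644  -0.0228  0.0075]
top blue 55 [288 161   9   8] [ 0.6455 -0.1085  0.0075]
top blue 29 [231 162   6   6] [0.6425 0.0623 0.0075]
side blue 39 [307 206  10   5] [0.6398 0.0602 0.0075]
side blue 199 [310 223  22  12] [ 0.6411 -0.0257  0.0075]
side blue 101 [323 248  16   8] [ 0.6438 -0.111   0.0075]
(0, 3.141592653589793, 0) [-0.41  0.25  1.84  0.    1.05  2.74]Traceback (most recent call last):
  File "<stdin>", line 26, in <module>
    return _wrapfunc(a, 'round', decimals=decimals, out=out)
    return _wrapit(obj, method, *args, **kwds)
    result = getattr(arr, method)(*args, **kwds)
TypeError: unsupported operand type(s) for *: 'NoneType' and 'float'
```

View pics/c.png

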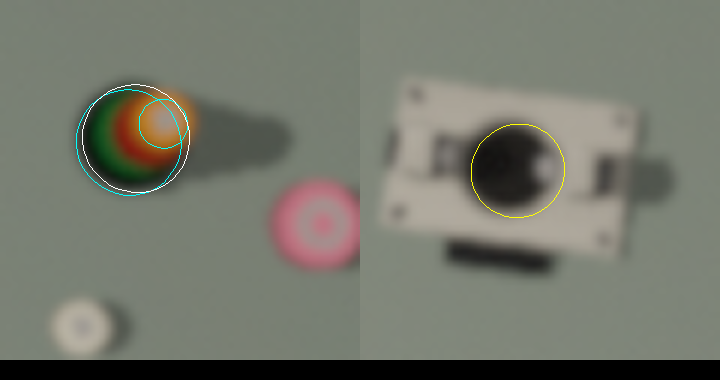

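View pics/d.png

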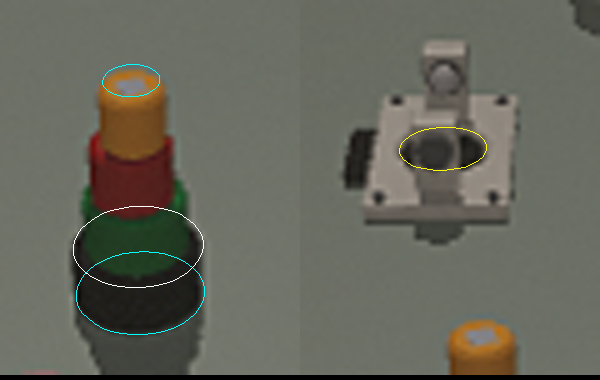

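The crops confirm the stack: amber, red, green and black, concentric to about 1 mm around (0.460,-0.148), with the white and pink discs standing apart from it. The holder is yawed about -7°. The top and side calibrations disagree by about 3 mm in y, so I'll servo on relative positions with the mount in hand. First, grasp the amber.

```bash
cat >> h.py <<'E'
from scipy.spatial.transform import Rotation as Ro
def down(yaw=0.): return (Ro.from_euler('z',yaw)*Ro.from_euler('x',np.pi)).as_rotvec()
def st(tag=''): print(tag,'t',round(m.get_clock(),2),'tcp',np.round(m.get_eef_pos(),4),'gap mm',round(m.get_finger_gap()*93,1),'F',np.round(m.get_wrist_force(),1))
E
python3 - <<'E'
from h import *
for p in((.46,-.147,.2),(.458,.151,.2),(.645,.055,.2),(.65,-.11,.2)):print(np.round(m.ik(p,down()),2))
m.move_ptp((.46,-.148,.16),down()); m.gripper_to(.65)
T=cap('top');S=cap('side');st()
print(m.line_to((.46,-.148,.083),threshold=4)); st()
S=cap('side')
m.gripper_to(0,12); st('grip')
m.line_to((.46,-.148,.16));st('lift')
T=cap('top');S2=cap('side')
g=lambda c,x0,y0,x1,y1,s:cv2.resize(c['frame'][y0:y1,x0:x1],None,fx=s,fy=s,interpolation=cv2.INTER_CUBIC)
cv2.imwrite('pics/e.png',np.hstack([g(S,200,170,290,290,4),g(S2,200,170,290,290,4)]))
E
```

```text
[-0.41  0.25  1.84 -0.    1.05 -0.41]
[ 0.22  0.25  1.84 -0.    1.05  0.22]
[ 0.01  0.55  1.4  -0.    1.2   0.01]
[-0.24  0.57  1.36 -0.    1.21 -0.24]
 t 4.53 tcp [ 0.46  -0.148  0.16 ] gap mm 60.3 F [-0.1  0.1  0. ]
False
 t 5.19 tcp [ 0.4604 -0.1482  0.0836] gap mm 60.5 F [-0.3 -0.   0.1]
grip t 5.91 tcp [ 0.46  -0.148  0.083] gap mm 24.8 F [-1.2  0.4  1.3]
lift t 6.58 tcp [ 0.4596 -0.1478  0.1593] gap mm 24.5 F [ 0.1 -0.2  0.2]
```

View pics/e.png

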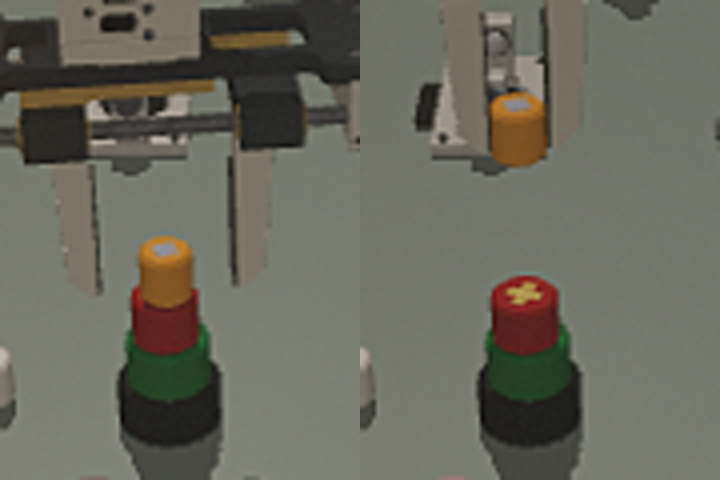

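The amber mount is held upright between the tips at about (517,130) in the right crop, and the red one below was left undisturbed. Next: hover over the small well and measure the held mount's offset against the well in the same camera.

```bash
cat >> h.py <<'E'
HSV=dict(a=((8,120,60),(28,255,255)),r=((0,120,30),(7,255,255)),g=((55,90,15),(90,255,255)),k=((0,0,0),(180,255,45)))
def circ(X,r,z,n=60):
    a=np.linspace(0,2*np.pi,n);return np.stack([X[0]+r*np.cos(a),X[1]+r*np.sin(a),0*a+z],1)
def cylmask(c,X,r):  # antialias-free 8x supersampled model mask; X centre
    pts=np.vstack([circ(X,r,X[2]-.0105),circ(X,r,X[2]+.0105),circ(X,r-.002,X[2]-.0125),circ(X,r-.002,X[2]+.0125)])
    hull=cv2.convexHull(np.float32(proj(c,pts)))
    M=np.zeros((384*4,512*4),np.uint8);cv2.fillPoly(M,[np.int32((hull+.5)*4)],255)
    return cv2.resize(M,(512,384),interpolation=cv2.INTER_AREA)/255.
def held(c,k,X,r,frac=.5):
    """xy offset (world, at X's height) of the coloured cylinder from model at X"""
    I=cv2.cvtColor(c['frame'],cv2.COLOR_BGR2HSV);O=cv2.inRange(I,*map(np.array,HSV[k]))/255.
    u,v=proj(c,[X])[0];B=np.zeros_like(O);w=int(r/.0018)+8;B[int(v)-w-4:int(v)+w+5,int(u)-w:int(u)+w+1]=1
    O=O*B;O=O.astype(np.uint8);O=cv2.morphologyEx(O,cv2.MORPH_CLOSE,np.ones((7,7)))  # fill the metal inset
    Mo=cylmask(c,X,r)
    cols=np.arange(512);half=r*frac/np.linalg.norm(np.array(X)+c['R'].T@c['t'])*c['K'][0,0]
    uO=(O.sum(0)*cols).sum()/O.sum();uM=(Mo.sum(0)*cols).sum()/Mo.sum()
    def rowc(Q,uc):
        s=slice(int(round(uc-half)),int(round(uc+half))+1);return (Q[:,s].sum(1)*np.arange(384)).sum()/Q[:,s].sum()
    vO,vM=rowc(O,uO),rowc(Mo,uM)
    p=proj(c,[X])[0];q=p+[uO-uM,vO-vM]
    print('area obs/model',O.sum(),round(Mo.sum(),1),'duv',round(uO-uM,2),round(vO-vM,2))
    return (at_z(c,q,X[2])-np.array(X))[:2]
E
python3 - <<'E'
from h import *
m.line_to((.642,.060,.16),speed=.25);m.line_to((.642,.060,.058));m.dwell(.4);st()
S=cap('side','s1.png');T=cap('top','t1.png')
p=np.array(m.get_eef_pos())
print(held(S,'a',p+[0,0,.0045],.0125))
g=lambda c,x0,y0,x1,y1,s:cv2.resize(c['frame'][y0:y1,x0:x1],None,fx=s,fy=s,interpolation=cv2.INTER_CUBIC)
x0,y0=260,150;I=g(S,x0,y0,370,280,5)
for Y,r in((.059,.0145),(-.0269,.027),(-.1123,.018)):
  for zz,rr in((.0075,r),(.0145,r+.007)):
    cv2.polylines(I,[np.int32((proj(S,circ((.6405+(.06-Y)*.018,Y),rr,zz))-[x0,y0]+.5)*5)],True,(0,255,255),1)
cv2.imwrite('pics/f.png',I[:600])
E
```

```text
t 9.17 tcp [0.6421 0.06   0.0583] gap mm 24.5 F [-0.7  0.  -0.6]
area obs/model 125 139.1 duv 0.46 0.68
[ 0.00037254 -0.00333933]
```

View pics/f.png

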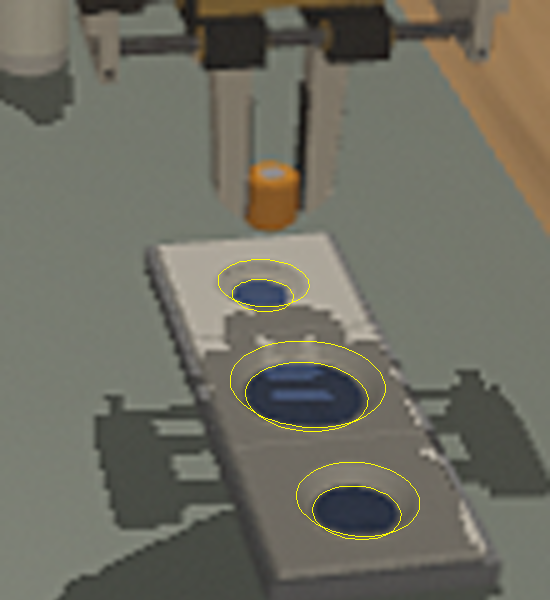

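The overlay matches all three wells to within about 1 mm. Relative to the well, the held amber needs about -1 mm in x and +2.4 mm in y. That puts the target y at 0.0624, which agrees with the top camera. Placing it now.

Run:
```python
from h import *
x,y=.6412,.0624
m.line_to((x,y,.03),speed=.08);m.line_to((x,y,.018),speed=.03,threshold=4);m.dwell(.2)
print(m.line_to((x,y,.0135),speed=.01,threshold=2));st('down')
m.gripper_to(.36);m.dwell(.2);st('rel')
m.line_to((x,y,.10));m.line_to((.56,-.05,.2),speed=.25);m.dwell(.3)
S=cap('side','s2.png');T=cap('top','t2.png');st()
for q,z in(('mount25_center',.02),):
  for n,c in(('top',T),('side',S)):
    for r in m.place_of(n,q)[:3]:print(n,np.round(r['at'],1),round(r['confidence'],2),at_z(c,r['at'],z).round(4))
print('stack red',held(S,'r',np.array((.46,-.148,.0625)),.016))
print('well amber',held(S,'a',np.array((x,y,.02)),.0125))
g=lambda c,x0,y0,x1,y1,s:cv2.resize(c['frame'][y0:y1,x0:x1],None,fx=s,fy=s,interpolation=cv2.INTER_CUBIC)
cv2.imwrite('pics/g.png',np.hstack([g(S,290,170,350,240,6),g(T,215,140,275,210,6)]))
```

```text
True
down t 10.86 tcp [0.6414 0.0624 0.0155] gap mm 24.2 F [-1.4  0.6  3. ]
rel t 11.47 tcp [0.6409 0.0624 0.015 ] gap mm 33.4 F [0.2 0.4 0.6]
 t 13.43 tcp [ 0.56   -0.0497  0.1996] gap mm 33.3 F [ 0.4  0.  -0.4]
top [235.  163.7] 0.54 [0.6423 0.0571 0.02  ]
side [313.  203.5] 0.63 [0.6426 0.0612 0.02  ]
side [198.2 263.9] 0.47 [ 0.3754 -0.134   0.02  ]
area obs/model 280 303.8 duv -0.83 0.85
stack red [-0.00172754 -0.00244782]
area obs/model 118 134.4 duv -0.05 0.87
well amber [-0.00095776 -0.00390747]
```

View pics/g.png

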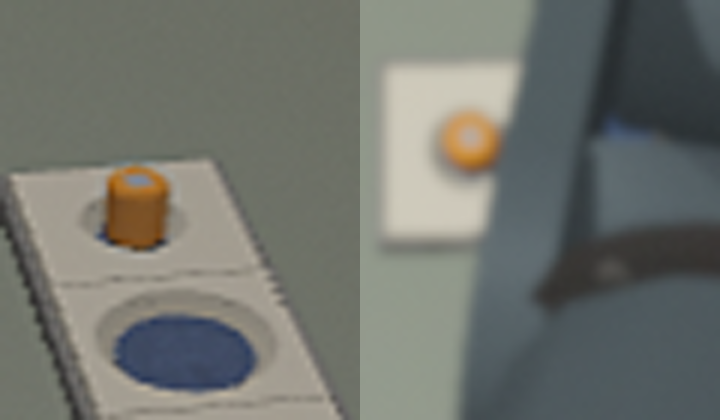

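The amber mount stands upright in the small well: left crop at (137,207), and contact at TCP z 0.0155 is exactly floor height. Side-camera estimates of the mount and the well agree to about 0.5 mm. Now the red mount, same method.

```bash
cat >> h.py <<'E'
def pick(x,y,under,opening=.65,N=15,hold=.008,yaw=0.,th=4):
    m.move_ptp((x,y,under+hold+.06),down(yaw));m.gripper_to(opening)
    m.line_to((x,y,under+hold+.02),speed=.12);print('touched',m.line_to((x,y,under+hold),speed=.05,threshold=th));m.gripper_to(0,N);st('grip')
    m.line_to((x,y,max(under+hold+.1,.14)),speed=.12);st('lift')
def crop(c,x0,y0,x1,y1,s):return cv2.resize(c['frame'][y0:y1,x0:x1],None,fx=s,fy=s,interpolation=cv2.INTER_CUBIC)
def place(k,R,side_well,hover,floor=.0075,hold=.008,opening=.5):
    x,y=hover;m.line_to((x,y,.14),speed=.25);m.line_to((x,y,floor+hold+.042),speed=.15);m.dwell(.4)
    S=cap('side');p=np.array(m.get_eef_pos());o=held(S,k,p+[0,0,.0125-hold],R)
    d=np.array(side_well)-(p[:2]+o);print('est',p[:2]+o,'delta',d.round(4))
    d=np.clip(d,-.003,.003);x,y=np.array(hover)+d
    m.line_to((x,y,floor+hold+.012),speed=.08);print(m.line_to((x,y,floor+hold-.003),speed=.012,threshold=2));st('down')
    m.gripper_to(opening);m.dwell(.2);m.line_to((x,y,.10),speed=.12);st('up');return x,y
E
python3 - <<'E'
from h import *
pick(.459,-.148,.05)
place('r',.016,(.6437,-.1123),(.6435,-.109),opening=.45)
m.line_to((.56,.05,.2),speed=.25);m.dwell(.3)
S=cap('side','s3.png');T=cap('top','t3.png')
print('green',held(S,'g',np.array((.46,-.148,.0375)),.02))
print('red',held(S,'r',np.array((.6435,-.109,.02)),.016))
cv2.imwrite('pics/h.png',np.hstack([crop(S,215,210,275,280,6),crop(S,290,200,360,270,6)]))
E
```

```text
touched False
grip t 16.49 tcp [ 0.4591 -0.148   0.0581] gap mm 31.3 F [0.1 0.5 1.3]
lift t 17.48 tcp [ 0.4586 -0.1479  0.1574] gap mm 31.2 F [ 0.  -0.1 -1.5]
area obs/model 233 268.2 duv 0.38 0.59
est [ 0.64382544 -0.11110138] delta [-0.0001 -0.0012]
True
down t 20.98 tcp [ 0.6433 -0.1102  0.0156] gap mm 31.5 F [-1.8  0.2  5.1]
up t 22.48 tcp [ 0.6429 -0.1101  0.0993] gap mm 41.9 F [ 0.4 -0.3 -0.1]
area obs/model 389 411.7 duv -0.39 0.49
green [-0.00084164 -0.0014058 ]
area obs/model 225 257.1 duv -0.01 1.1
red [-0.00093147 -0.00364408]
```

View pics/h.png

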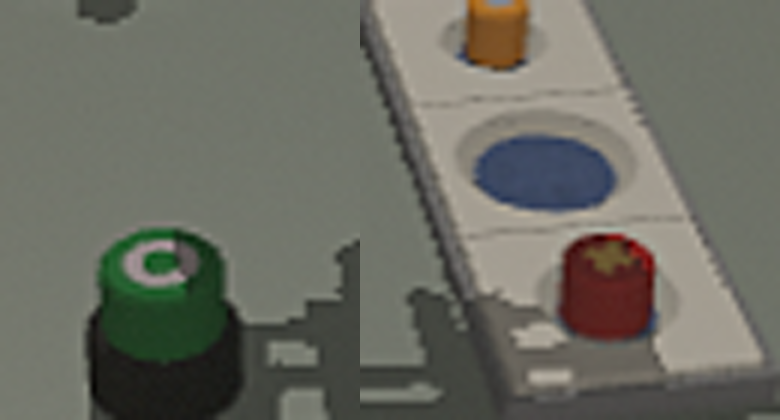

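Red stands flat in its well (right crop (608,285), contact at floor height), and green on black is undisturbed. Now refine the holder's pose from rectified views made from the first pictures.

Run:
```python
from h import *
from scipy.optimize import minimize
out=[]
def rect(x,y,a,z,L=(.035,.056)):
    P=np.array([[sx*L[0],sy*L[1]] for sx,sy in((1,1),(1,-1),(-1,-1),(-1,1))]);c,s=np.cos(a),np.sin(a)
    return np.c_[P@np.array([[c,s],[-s,c]])+[x,y],[z]*4]
# rectified grid: col = -y, row = -x
xs=.458+np.linspace(.06,-.06,300);ys=.151+np.linspace(.075,-.075,375)
G=np.stack(np.meshgrid(xs,ys,indexing='ij'),-1).reshape(-1,2)
for n in('top','side'):
    c=cap(n);im=cv2.imread(f'pics/{n}0.png')
    uv=proj(c,np.c_[G,0*G[:,0]+.008]).astype(np.float32).reshape(300,375,2)
    W=cv2.remap(im,uv,None,cv2.INTER_CUBIC)
    h=cv2.cvtColor(W,cv2.COLOR_BGR2HSV);br=cv2.cvtColor(W,cv2.COLOR_BGR2GRAY).astype(float)
    w=W.astype(float);warm=cv2.GaussianBlur(w[...,2]-w[...,1],(0,0),2)  # plate warm, bench greenish
    best=None
    def cost(p):
        P=rect(p[0],p[1],p[2],0)[:,:2];px=np.stack([(.151+.075-P[:,1])/.15*374,(.458+.06-P[:,0])/.12*299],1)
        M=np.zeros(br.shape,np.uint8);cv2.fillPoly(M,[np.int32(px*16)],255,cv2.LINE_AA,4);M=M/255.
        ring=cv2.dilate(M,np.ones((25,25)))-M
        return -((warm*M).sum()/M.sum()-(warm*ring).sum()/ring.sum())
    for a0 in(-.12,-.05):
      r=minimize(cost,(.458,.151,a0),method='Nelder-Mead',options=dict(initial_simplex=np.array([[.458,.151,a0],[.462,.151,a0],[.458,.155,a0],[.458,.151,a0+.06]])))
      if best is None or r.fun<best.fun:best=r
    print(n,best.x.round(4),best.fun)
    P=rect(*best.x[:3],0)[:,:2];px=np.stack([(.151+.075-P[:,1])/.15*374,(.458+.06-P[:,0])/.12*299],1)
    cv2.polylines(W,[np.int32(px)],True,(0,0,255),1)
    cc=circ(best.x[:2],.022,0)[:,:2];px=np.stack([(.151+.075-cc[:,1])/.15*374,(.458+.06-cc[:,0])/.12*299],1)
    cv2.polylines(W,[np.int32(px)],True,(0,255,255),1);out.append(W)
cv2.imwrite('pics/i.png',np.hstack(out))
```

```text
top [ 0.46    0.1546 -0.1116] -7.050183698179353
side [ 0.4584  0.1526 -0.1188] -6.4341253027141905
```

View pics/i.png

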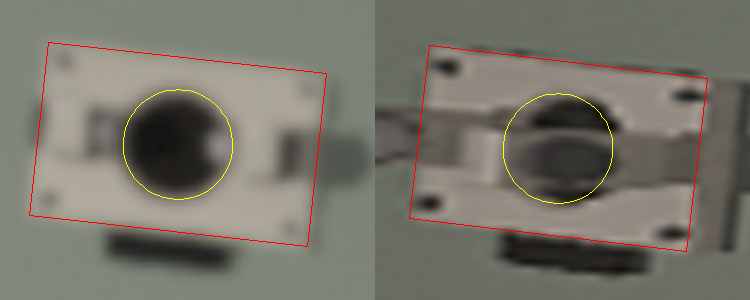

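Holder fits: top (0.4600,0.1546) and side (0.4584,0.1526), yaw about -0.115. Their offset is consistent with the known camera biases. Now pick the green and hover over the holder.

Run:
```python
from h import *
pick(.4595,-.147,.025,N=45)
q=down(-.115);x,y=.4584,.155
m.line_to((.4595,-.147,.16));m.line_to((x,y,.16),q,speed=.2);m.line_to((x,y,.068),speed=.12);m.dwell(.4);st('hover')
S=cap('side','s4.png');T=cap('top','t4.png');p=np.array(m.get_eef_pos())
o=held(S,'g',p+[0,0,.0045],.02);print('est',p[:2]+o,'delta',np.array((.4584,.1525))-(p[:2]+o))
print('black',held(S,'k',np.array((.46,-.148,.0125)),.025))
cv2.imwrite('pics/j.png',np.hstack([crop(S,195,140,275,220,5),crop(S,205,205,285,285,5)]))
```

```text
touched False
grip t 27.0 tcp [ 0.4596 -0.147   0.0332] gap mm 38.8 F [-0.8 -0.3  2.2]
lift t 28.04 tcp [ 0.4591 -0.1469  0.1394] gap mm 38.8 F [-0.9 -0.3  0.3]
hover t 31.3 tcp [0.4585 0.155  0.0682] gap mm 39.0 F [-0.2  1.   0.3]
area obs/model 206 233.4 duv -0.14 0.58
est [0.45791867 0.15193277] delta [0.00048133 0.00056723]
area obs/model 467 568.5 duv -0.21 1.29
black [-0.00068599 -0.00382066]
```

View pics/j.png

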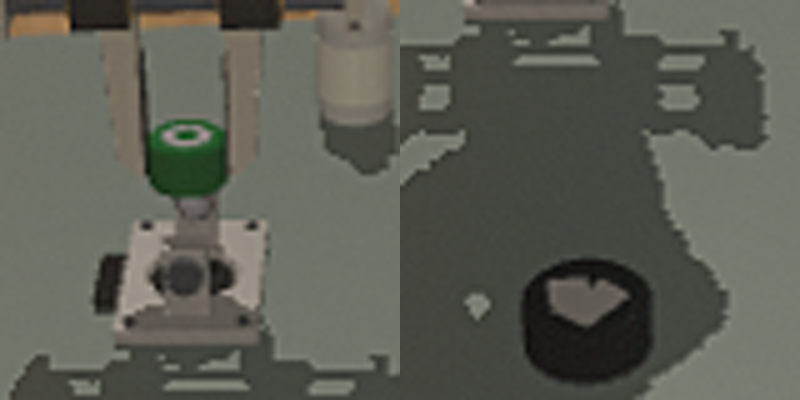

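Green is held level over the holder (left crop (187,157)), within about 0.5 mm of the target. Black sits upright at (590,320). Pressing green in.

Run:
```python
from h import *
x,y=.4588,.1555
m.line_to((x,y,.052),speed=.05)
for z in(.046,.042,.038,.034,.030,.026,.022,.018,.015,.013,.0115):
    t=m.line_to((x,y,z),speed=.03,threshold=32);st(t)
    if t:break
S=cap('side','s5.png')
p=np.array(m.get_eef_pos());print(held(S,'g',p+[0,0,.0045],.02))
cv2.imwrite('pics/k.png',crop(S,195,140,275,220,6))
```

```text
False t 32.22 tcp [0.4587 0.1555 0.0459] gap mm 39.0 F [ 0.2 -0.5 -0.8]
False t 32.5 tcp [0.4589 0.1555 0.042 ] gap mm 38.7 F [ 0.3 -1.8  2.9]
False t 32.78 tcp [0.4585 0.1553 0.0378] gap mm 38.9 F [ 0.7 -1.6 -3.7]
False t 33.07 tcp [0.4585 0.1554 0.0337] gap mm 38.8 F [ 0.7 -2.3 -3. ]
False t 33.35 tcp [0.4586 0.1554 0.0297] gap mm 38.8 F [ 1.1 -2.2 -2.9]
False t 33.63 tcp [0.4585 0.1554 0.0257] gap mm 38.6 F [ 0.5 -3.2 -3.4]
False t 33.92 tcp [0.4585 0.1555 0.0217] gap mm 38.4 F [-0.  -1.9 -3.2]
False t 34.2 tcp [0.4584 0.1556 0.0176] gap mm 38.8 F [-1.3 -0.9 -3.9]
False t 34.45 tcp [0.4582 0.1553 0.0145] gap mm 38.6 F [-1.2 -2.5 -6.6]
False t 34.7 tcp [0.4588 0.1555 0.0132] gap mm 38.9 F [-3.  -1.8  2.3]
False t 34.95 tcp [0.4588 0.1555 0.013 ] gap mm 39.3 F [-11.1  -4.3  28.8]
area obs/model 92 223.9 duv 1.29 -1.76
[0.00372692 0.00872558]
```

View pics/k.png

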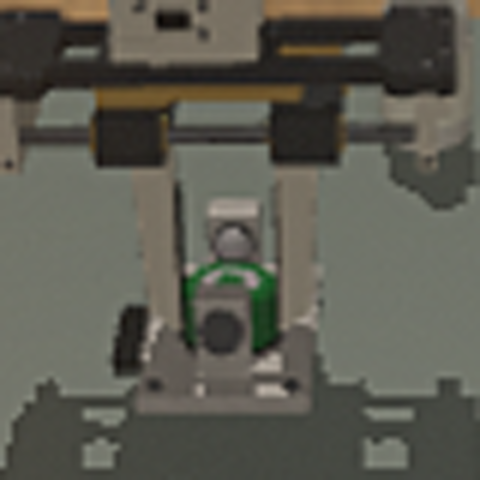

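Green bottomed out at TCP z 0.013, which is exactly the seat floor. There was a spring pull just before, then 29 N at the stop. Release and fetch the black.

Run:
```python
from h import *
m.line_to((.4588,.1555,.0135),speed=.02);m.gripper_to(.56);m.dwell(.2);st('rel')
m.line_to((.4588,.1555,.12),speed=.12)
pick(.4595,-.149,0.,opening=.8,N=20)
S0=cap('side','s6.png')
m.line_to((.642,-.0235,.14),speed=.25);m.line_to((.642,-.0235,.0575),speed=.15);m.dwell(.4);st('hover')
S=cap('side','s7.png');p=np.array(m.get_eef_pos())
print(held(S,'k',p+[0,0,.0045],.025))
I=crop(S,270,160,350,240,5)
for zz,rr in((p[2]-.008,.023),(p[2]+.017,.023)):
    cv2.polylines(I,[np.int32((proj(S,circ((p[0],p[1]-.0032),rr,zz))-[270,160]+.5)*5)],True,(0,255,255),1)
cv2.imwrite('pics/l.png',np.hstack([crop(S0,195,140,275,220,5),I]))
```

```text
rel t 35.93 tcp [0.4588 0.1555 0.0135] gap mm 52.0 F [ 0.1 -0.8 -0.1]
touched False
grip t 40.33 tcp [ 0.4596 -0.149   0.0081] gap mm 49.3 F [-0.  -1.   1.9]
lift t 41.58 tcp [ 0.4591 -0.1489  0.1394] gap mm 49.5 F [ 0.1  0.3 -1.5]
hover t 43.76 tcp [ 0.6421 -0.0235  0.0579] gap mm 49.2 F [-0.   0.3 -0.9]
area obs/model 448 433.0 duv 0.88 0.33
[ 0.00158078 -0.00156168]
```

View pics/l.png

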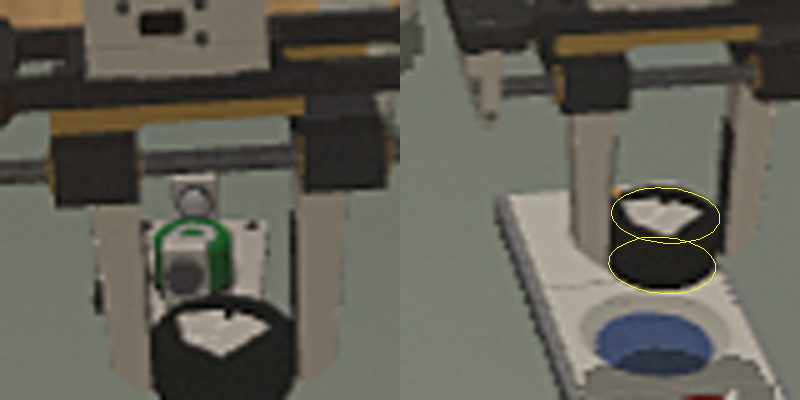

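Black is held level over the middle well (right crop (665,240)), and its silhouette is about 1 px above the overlay. In hand it therefore sits about +1.7 mm in y, so I correct by -1.7 mm and lower.

Run:
```python
from h import *
x,y=.6416,-.0252
m.line_to((x,y,.0275),speed=.08);print(m.line_to((x,y,.0125),speed=.012,threshold=2.5));st('down')
m.gripper_to(.66);m.dwell(.2);m.line_to((x,y,.12),speed=.12)
m.move_ptp((.30,.33,.25),down());m.dwell(.3);st()
S=cap('side','s8.png');T=cap('top','t8.png')
print(held(S,'k',np.array((x,y,.02)),.025))
cv2.imwrite('pics/m.png',np.hstack([crop(S,285,190,360,270,7),np.pad(crop(S,205,150,245,230,7),((0,0),(0,0),(0,0)))]))
cv2.imwrite('pics/n.png',np.hstack([crop(T,215,140,315,200,5),crop(T,170,195,230,255,5)]))
```

```text
True
down t 45.26 tcp [ 0.6416 -0.0252  0.0157] gap mm 49.6 F [-1.5  0.8  5.4]
 t 49.09 tcp [0.3002 0.3299 0.2499] gap mm 61.5 F [ 0.1 -0.5 -0.3]
area obs/model 398 422.0 duv -0.43 0.43
[-0.00131198 -0.00153246]
```

View pics/m.png

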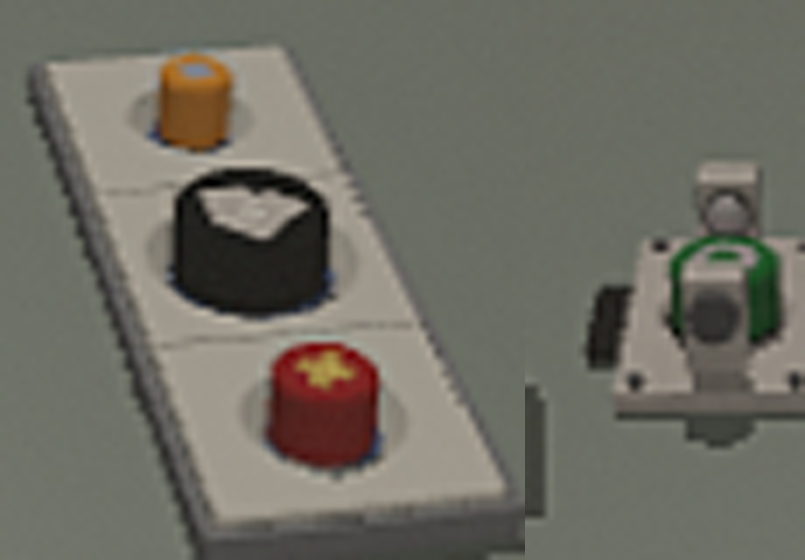

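View pics/n.png

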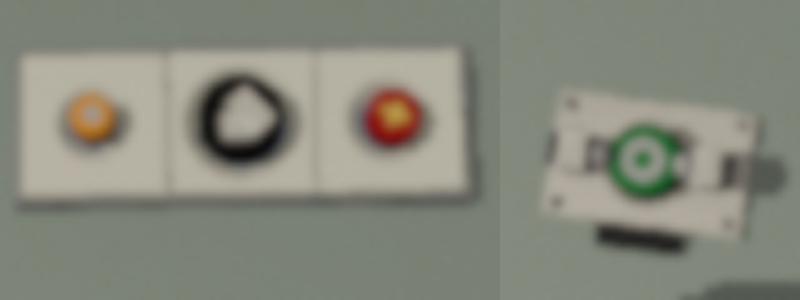

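The three tray mounts are upright and centred, with a blue rim visible all round each. Green sits at plate level between the posts. Last check of "home": a light touch on its top with shut fingers, where home means z = 0.030.

Run:
```python
from h import *
q=down(-.115);x,y=.4586,.1553
m.gripper_to(0,10);m.move_ptp((x,y,.12),q);m.line_to((x,y,.04),speed=.1);m.dwell(.3)
print(m.line_to((x,y,.024),speed=.012,threshold=3));st('touch')
print(m.line_to((x,y,.024),speed=.012,threshold=12));st('press')
m.line_to((x,y,.12),speed=.1);m.move_ptp((.30,.33,.25),down());m.dwell(.5);st()
S=cap('side');T=cap('top')
print('green',held(S,'g',np.array((x,y,.0175)),.02))
for q in('block','bottle'):
    for r in m.place_of('side',q)[:1]:print(q,at_z(S,r['at'],0).round(4))
cv2.imwrite('pics/o.png',np.vstack([cv2.resize(S['frame'],(640,480))]))
```

```text
True
touch t 53.39 tcp [0.4586 0.1553 0.0303] gap mm 0.5 F [-2.  -1.1  7. ]
True
press t 53.61 tcp [0.4586 0.1553 0.0303] gap mm 0.4 F [-2.1 -1.   6.2]
 t 56.21 tcp [0.3001 0.3299 0.2499] gap mm 0.6 F [-0.2 -0.3  0.6]
area obs/model 86 224.2 duv 1.95 -1.26
green [0.0052468  0.00588648]
block [ 0.4978 -0.3545  0.    ]
```

View pics/o.png

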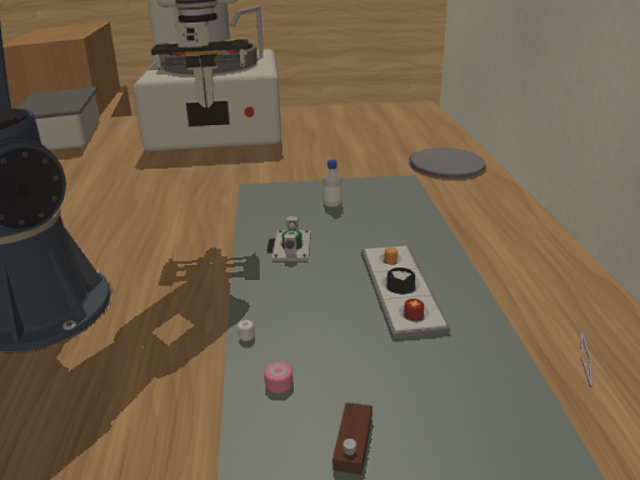

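The touch met green's top at z = 0.0303, so it is home. In the last picture the bottle (332,186) and block (352,438) are where they started, all the mounts are placed, and the arm is clear. Handing in.

```bash
python3 -c "
from bench import manip as m
m.close_job()"
```

```text
the job is handed in; nothing more can be done
```

I took the stack apart from the top down. Amber, red and black are in the 25, 32 and 50 mm wells, and green is pressed into the sprung holder. I handed the job in at about 56 s; no verdict is reported.

**Tray:** Amber, red and black each met the well floor at TCP z = 0.0155–0.0157, against an expected 0.0155. The pictures show them upright and centred to about 1–2 mm, polished faces up.

**Holder:** Green bottomed at 29 N with TCP z = 0.013, after a spring pull that I took for the click. A light touch afterwards found its top at z = 0.0303, against 0.030 for fully home.

**Bystanders:** The bottle, the block and the look-alikes appear unmoved in the last picture. The networks did not back this up cleanly:
- The last network check did not detect the bottle, so I judged it by eye only.
- Its block reading was about 8 mm off in x from the first one. The arm was never near the block, so I put this down to network noise.

**Disagreements:**
- The two cameras' calibrations differed by 2–3 mm; I cancelled this by comparing each held mount with its target in the same picture.
- The final silhouette check on green was meaningless because a post hides most of it, so I relied on the touch instead.

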